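# Turn the swivel hook to the green pad and hang up the green plug gauge

## Robot

A 7-joint arm with a two-finger parallel gripper is mounted at the origin on a cart in front of the work surface, level with it; the furniture and walls round the work are solid. World frame = base frame: x ahead of the robot, y to its left, z up, the work surface at z = 0. Lengths are in m, angles in rad, forces in N, time in s.
With the tool pointing down it reaches from about 0.35 to 0.9 m from the base axis. Payload 8.1 kg.
Tool frame: the origin (TCP) lies between the finger pads; the fingertips stand 22 mm ahead of it and the grasp point (between the pads) lies 3 mm ahead of it; z points along the fingers, x is the direction in which the jaws open and shut, and the axes are right-handed (so a half turn about z gives the same grasp; the last joint's range is limited). The gripper opens to 92 mm and grips with 3 to 60 N. Pads are 19 mm wide; open, the fingers measure 130 mm over their backs; the gripper's body (75 mm by 190 mm) begins 47 mm behind the grasp point.
Start: joints at [1.172, 0.434, 0.025, 1.573, -0.012, 1.134, -0.075], TCP at [0.182, -0.598, 0.249] pointing down, gripper open.
Joint ranges: [-2.62, 2.62], [-0.44, 2.09], [-1.27, 1.32], [0.08, 2.57], [-1.32, 4.46], [0.12, 2], [-2.74, 2.74]. Speed limits (rad/s): [2.22, 2.22, 3.01, 3.01, 3.14, 3.14, 3.14].

## Interface

Orientations are given as a rotation vector (axis times angle).
In Python, from cell import arm, vision, order gives the robot as it stands.
- The arm moves only by the tool apply_moves, never from a script. Its argument "commands" is a list of rows, each a list of 6 numbers: the shift along the tool's x, y, z in cm, then the turn, a rotation vector about the tool's x, y, z in rad. A call has 1 to 5 rows; each row shifts and turns the commanded pose from where the row before left it, along the tool's axes as they then stand; what a row does not reach is not made up. A row lasts 1/10 s, in which the tool goes at most 50 mm and 8.59 degrees, less where a joint would pass 70% of its speed; a pose out of reach is approached as far as the arm can. A call with a gripper value outside its range is refused whole. "claw" is the closure, from -1 (fully open) to 1 (shut), so that 0 is half open, set as the call begins (left out, the last holds). The fingers move at their own pace and stop on an object; "newtons" is the grip in N (left out, the last holds). Time passes only in rows, so rows that do not move let the fingers close. It gives the time, the measured TCP pose, the force and the opening at its end, in the units of the state.
- arm.observe(): the state, without advancing time (a new reading comes with each control period).
- vision.get_image(name): name is "scene" or "top" or "wrist"; returns (picture, depth): 384x512x3 uint8, red, green, blue; 384x512 float32, m along the optical axis (not along the pixel's ray), 0 where there is no reading.
- vision.get_calibration(name): a dict with "K" (3x3 intrinsics, pixels), "R" (3x3) and "t" (3): a world point X has camera coordinates R X + t. Camera axes: x right, y down, z forward; pixel columns grow to the right and rows downward; lengths in m; the calibration is good to about 2 mm. A picture is of the moment at which its call begins: read the wrist's pose just before it. get_calibration takes no time and is no camera call; for the wrist camera it gives the pose at the moment of the call.
- order.sign_off(): hands the job in, once; it reports no verdict.
The state is a dict: "clock": time; "joints": joint angles; "dq": joint speeds; "joint_efforts": joint torques, N m; "position": TCP position; "ee_rot": TCP orientation; "force": force on the tool from outside, world axes, zero at the start; "ft_torque": the same for the moment, N m; "width": opening from 0.0 (shut) to 1.0 (fully open).
Only numpy, scipy, OpenCV 4.12 (cv2) and the standard library are available. Lean on these libraries where they do the work, as an engineer would, in place of code of your own. Each camera call takes 0.05 s, during which the arm holds its last target.

## Task

Turn the swivel hook of the gauge stand so that it points over the green pad on the stand's foot. Then hang the green-handled plug gauge on the hook by the window in its handle and let go, with the hook still pointing over the green pad; do not shift or knock over the red-handled gauge.

Things in the scene. Friction and masses are not known exactly. Their poses are not given: they have to be found in the camera images.
- green_gauge: Green-handled plug gauge, 128 tall, 0.18 kg, standing loose on the table. Origin: underside centre; z up, x across the handle's width, y through its thickness (14). Steel plug 34 dia to z=28; frame 50 wide (x), z 30-88, with a window through it along y: 38 wide, z 38-78; solid grip tab 34 wide (x), 14 thick (y), z 88-128, gripped from above. Same either way round. Sizes in mm.
- swivel_hook (a joint): Angle (rad) of the swivel hook about the fixed stand's upright post. 0 = it points over the green pad of the foot; positive = anticlockwise from above; +1.57 = over the red pad. Turns from -2.4 to 2.4 with light friction (0.05 N m) and stays where it is left. Starts at 0.8 to 1.5.
- hook_seat (a point): Point on top of the dark steel hook arm, 120 above the table; turns with it. x = outward along the arm, z up. Arm: level bar 10 wide, 8 high, underside 112 above the table. Post axis at x=-85, hub there 28 dia, top 129 above the table. Upturned tip pin at x=+22, 10 dia, top 10 above the arm; arm ends at x=+27. A gauge hangs between hub and pin. Sizes in mm.
- green_pad (a point): Top centre of the round green pad, 28 dia, 11 above the table, on one of the two tongues of the stand's grey foot, 104 from the post's axis. The other tongue, 90 degrees anticlockwise seen from above, bears a red pad. Sizes in mm.
- red_gauge: Bystander: a gauge of the same shape and size with a red handle, standing near the green one. Origin: underside centre. Leave it standing where it is. Sizes in mm.
Not all that is in view belongs to the job. There is more than one size of the green_gauge; the one meant has the size given above.

How it is judged:
By the outcome, as a careful person would: the job done as asked, in the order asked, and still so for the second after the job is handed in, with the robot touching nothing.
It also fails if it takes over 58 s, if anything falls off the work surface, if the arm or the gripper's body presses on something with over 40 N, if the wrist force passes 120 N, or if a joint passes its speed limit or range.

## Working session

There is one attempt and no reset: what is moved stays moved. The work goes in short steps, Python scripts to look and compute and a tool call to move; the robot and the scene stay as the last step left them, time stands still between calls to the robot, and variables do not carry over. Pictures are saved under pics/ and viewed, and the job is handed in when it is done.

Besides the shell and the picture viewer there is one more tool, called in YAML: its name, and indented under it one key for each argument. apply_moves: Moves the arm, as the interface text tells. Its arguments: {"type":"object","properties":{"commands":{"type":"array","items":{"type":"array","items":{"type":"number"}}},"claw":{"type":"number"},"newtons":{"type":"number"}},"required":["commands"]}

```bash
ls; mkdir -p pics
python3 - <<'E'
from cell import arm, vision, order
import cv2,numpy as np
s=arm.observe();print({k:np.round(v,3).tolist() for k,v in s.items()})
for n in ["scene","top","wrist"]:
    im,d=vision.get_image(n);c=vision.get_calibration(n)
    cv2.imwrite(f"pics/{n}0.png",cv2.cvtColor(im,cv2.COLOR_RGB2BGR));np.savez(f"{n}0.npz",im=im,d=d,**c)
    print(n,{k:np.round(v,3).tolist() for k,v in c.items()})
E
```

```text
pics
{'clock': 0.0, 'joints': [1.172, 0.435, 0.025, 1.574, -0.012, 1.134, -0.075], 'dq': [0.0, 0.0, -0.001, 0.002, 0.001, 0.001, 0.001], 'joint_efforts': [0.002, -66.785, 0.985, -31.446, -0.061, 0.043, 0.0], 'position': [0.182, -0.597, 0.248], 'ee_rot': [-2.524, 1.869, 0.002], 'force': [0.674, 0.552, 0.045], 'ft_torque': [-0.006, -0.03, 0.02], 'width': 0.999}
scene {'K': [[354.92, 0.0, 254.09], [0.0, 354.92, 193.408], [0.0, 0.0, 1.0]], 'R': [[0.888, -0.46, -0.009], [-0.299, -0.562, -0.771], [0.349, 0.687, -0.637]], 't': [-0.439, 0.252, 0.718]}
top {'K': [[417.114, 0.0, 262.056], [0.0, 417.114, 195.114], [0.0, 0.0, 1.0]], 'R': [[0.026, -0.999, 0.026], [-0.995, -0.029, -0.099], [0.1, -0.024, -0.995]], 't': [0.024, 0.524, 0.915]}
wrist {'K': [[291.41, 0.0, 256.08], [0.0, 291.41, 195.148], [0.0, 0.0, 1.0]], 'R': [[0.293, -0.956, -0.002], [-0.911, -0.279, 0.304], [-0.291, -0.088, -0.953]], 't': [-0.624, -0.037, 0.392]}
```

View pics/scene0.png

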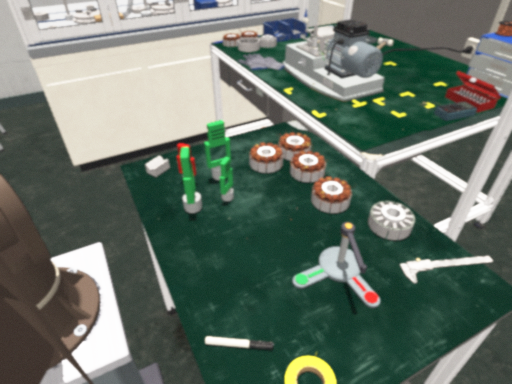

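View pics/top0.png

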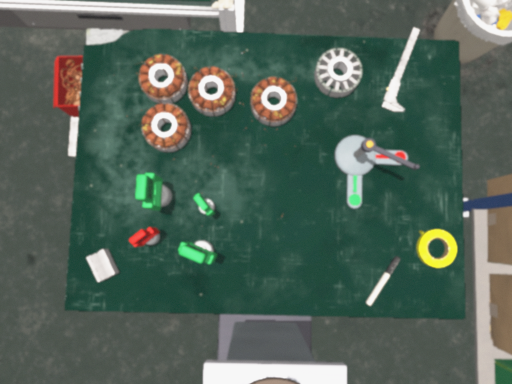

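View pics/wrist0.png

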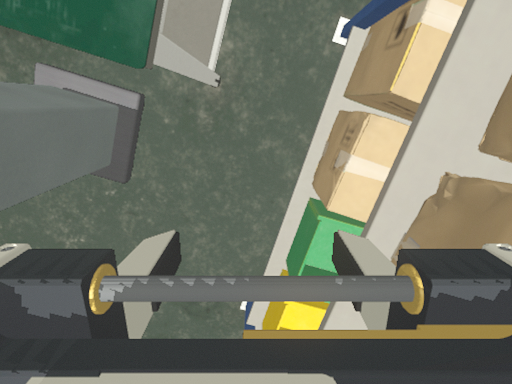

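The scene holds three green gauges, at top-view pixels (150,190), (204,205) and (197,253). The red one is at (144,237). The stand is at (355,155), with the arm pointing right over the red pad. Next I'll measure heights and sizes.

```bash
cat > h.py <<'E'
import numpy as np,cv2
def load(n):
    z=np.load(n);return z['im'],z['d'],dict(K=z['K'],R=z['R'],t=z['t'])
def cloud(d,c):
    v,u=np.mgrid[:d.shape[0],:d.shape[1]]
    K=c['K'];p=np.stack([(u-K[0,2])/K[0,0]*d,(v-K[1,2])/K[1,1]*d,d],-1)
    return (p-c['t'])@c['R']
def masks(im):
    h=cv2.cvtColor(im,cv2.COLOR_RGB2HSV)
    g=(h[...,0]>50)&(h[...,0]<75)&(h[...,1]>130)&(h[...,2]>100)
    r=((h[...,0]<6)|(h[...,0]>174))&(h[...,1]>170)&(h[...,2]>100)
    return g,r
def blobs(m,mn=15):
    n,l,s,c=cv2.connectedComponentsWithStats(m.astype(np.uint8))
    return [(l==i,s[i],c[i]) for i in range(1,n) if s[i][4]>=mn]
def proj(X,c):
    p=c['R']@np.asarray(X)+c['t'];q=c['K']@p;return q[:2]/q[2]
def ray(u,v,c,z):
    d=c['R'].T@np.linalg.inv(c['K'])@np.array([u,v,1.]);o=-c['R'].T@c['t'];return o+d*(z-o[2])/d[2]
E
python3 - <<'E'
from h import *
for n in ['top','scene']:
    im,d,c=load(n+'0.npz');P=cloud(d,c)
    for nm,m in zip('gr',masks(im)):
        for b,s,ce in blobs(m):
            q=P[b&(d>0)]
            if len(q)<8: continue
            print(n,nm,s,ce.round(),'min',np.percentile(q,3,0).round(3),'max',np.percentile(q,97,0).round(3),'med',np.median(q,0).round(3))
            top=q[q[:,2]>np.percentile(q[:,2],97)-.006]
            if len(top)>6:
                r=cv2.minAreaRect((top[:,:2]*1000).astype(np.float32));print('   top',len(top),top.mean(0).round(3),r)
E
python3 - <<'E'
import cv2
for n,(x,y,w,h) in {'scene':(140,100,130,130),'top':(320,110,120,110)}.items():
    im=cv2.imread(f'pics/{n}0.png')[y:y+h,x:x+w];cv2.imwrite(f'pics/{n}0c.png',cv2.resize(im,None,fx=4.5,fy=4.5,interpolation=2))
E
```

```text
top g [135 172  28  38 746] [148. 190.] min [0.482 0.259 0.   ] max [0.552 0.329 0.183] med [0.516 0.266 0.126]
   top 259 [0.516 0.268 0.181] ((516.0375366210938, 269.0741882324219), (20.01188850402832, 45.799129486083984), 89.93952941894531)
top g [354 176   2  15  29] [355. 183.] min [ 0.542 -0.177  0.007] max [ 0.573 -0.174  0.012] med [ 0.559 -0.175  0.011]
   top 29 [ 0.558 -0.175  0.01 ] ((558.39404296875, -175.3266143798828), (3.4023213386535645, 32.87089538574219), 89.68046569824219)
top g [193 193  21  23 183] [202. 203.] min [ 0.474  0.145 -0.001] max [0.523 0.195 0.13 ] med [0.493 0.162 0.126]
   top 105 [0.495 0.163 0.128] ((493.97314453125, 162.88885498046875), (32.95349884033203, 13.854266166687012), 38.87986373901367)
top g [350 195  10  10  81] [354. 199.] min [ 0.51  -0.185  0.009] max [ 0.53  -0.165  0.015] med [ 0.521 -0.174  0.012]
   top 79 [ 0.52  -0.175  0.012] ((520.0070190429688, -174.78309631347656), (20.78501319885254, 21.71291160583496), 1.067039966583252)
top g [177 241  39  24 527] [195. 253.] min [ 0.375  0.137 -0.001] max [0.413 0.224 0.184] med [0.39
[... 2447 characters left out ...]
 145.] min [ 0.41   0.281 -0.775] max [0.809 1.757 0.128] med [0.423 0.294 0.125]
   top 22 [0.42  0.29  0.127] ((421.3897705078125, 287.6900939941406), (12.61074161529541, 27.0474796295166), 36.15338897705078)
scene r [177 155   4  18  34] [178. 163.] min [ 0.402  0.296 -0.002] max [0.436 0.443 0.086] med [0.405 0.3   0.051]
scene r [191 157   4  16  32] [193. 163.] min [0.43  0.254 0.041] max [0.445 0.288 0.095] med [0.436 0.267 0.076]
scene r [365 293  12   9  84] [371. 297.] min [ 0.613 -0.289  0.008] max [ 0.633 -0.27   0.012] med [ 0.622 -0.279  0.01 ]
   top 84 [ 0.622 -0.279  0.01 ] ((621.4906616210938, -279.7548522949219), (21.222057342529297, 22.620975494384766), 50.14634704589844)
```

View pics/scene0c.png

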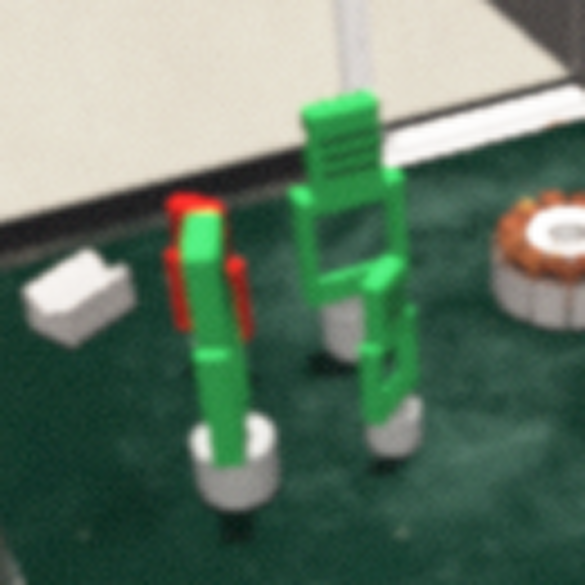

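View pics/top0c.png

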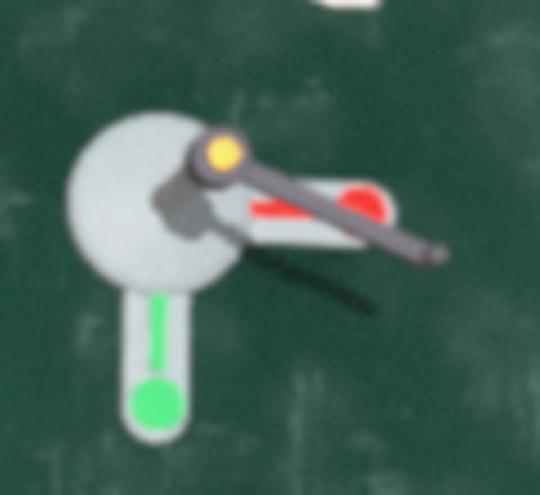

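The 128 mm green gauge is the one at about (0.494, 0.163): its top measures 33x14 mm at yaw 38.9°. The other two greens are 182 mm tall. Next I'll measure the hook's angle and the post axis.

```bash
cat > hook.py <<'E'
from h import *
def hook(im,d,c,pr=True):
    P=cloud(d,c); ok=d>0
    near=(np.hypot(P[...,0]-.624,P[...,1]+.176)<.14)&ok&(P[...,2]>.10)&(P[...,2]<.145)
    q=P[near]
    out=dict(n=len(q))
    h=cv2.cvtColor(im,cv2.COLOR_RGB2HSV)
    y=near&(h[...,0]>12)&(h[...,0]<35)&(h[...,1]>110)&(h[...,2]>120)
    v,u=np.nonzero(y); out['yellow']=(u.mean(),v.mean(),P[y].mean(0)) if len(u) else None
    hub=ray(u.mean(),v.mean(),c,.129) if len(u) else None
    out['hub']=hub
    a=q[(np.hypot(*(q[:,:2]-(hub[:2] if hub is not None else (.624,-.176))).T)>.03)]
    vx,vy,x0,y0=cv2.fitLine(a[:,:2].astype(np.float32),cv2.DIST_HUBER,0,1e-5,1e-5).ravel()
    out['armmean']=a.mean(0)
    m=a[:,:2].mean(0)-(hub[:2] if hub is not None else np.array([.624,-.176]))
    if m@[vx,vy]<0: vx,vy=-vx,-vy
    out['line']=(vx,vy,x0,y0); out['ang_fit']=np.degrees(np.arctan2(vy,vx));out['ang_hubmean']=np.degrees(np.arctan2(m[1],m[0]))
    out['rmax']=np.hypot(*(a[:,:2]-(.624,-.176)).T).max()
    return out
E
python3 - <<'E'
from hook import *
for n in ['top','scene']:
    im,d,c=load(n+'0.npz')
    for k,v in hook(im,d,c).items(): print(n,k,v)
im,d,c=load('top0.npz');print(proj((.624,-.176,.129),c), ray(354.4,199.5,c,.011))
E
```

```text
top n 434
top yellow (np.float64(369.12820512820514), np.float64(143.87179487179486), array([ 0.62417052, -0.17580388,  0.12789252]))
top hub [ 0.62390913 -0.17549261  0.129     ]
top armmean [ 0.59472031 -0.24072728  0.12075913]
top line (np.float32(-0.41976866), np.float32(-0.90763116), np.float32(0.5924013), np.float32(-0.24548236))
top ang_fit -114.819984
top ang_hubmean -114.1058087908566
top rmax 0.11136230623369645
scene n 414
scene yellow (np.float64(348.05405405405406), np.float64(225.13513513513513), array([ 0.62446491, -0.17431502,  0.12567802]))
scene hub [ 0.6218391  -0.17675528  0.129     ]
scene armmean [ 0.59236082 -0.24509792  0.11892295]
scene line (np.float32(-0.38994384), np.float32(-0.92083865), np.float32(0.5973863), np.float32(-0.23171076))
scene ang_fit -112.951004
scene ang_hubmean -113.33201850931216
scene rmax 0.11124907154546579
[369.37452676 143.83598816] [ 0.52013094 -0.17486307  0.011     ]
```

```bash
cat > plan.py <<'E'
import sys,numpy as np
from scipy.spatial.transform import Rotation as R
from cell import arm
def down(yaw): return R.from_euler('z',yaw,degrees=True)*R.from_rotvec([np.pi,0,0])
def yawof(r):
    x=r.apply([1,0,0]);return np.degrees(np.arctan2(x[1],x[0]))
def plan(pts):
    """pts: list of (x,y,z,yawdeg,n)"""
    s=arm.observe();p=np.array(s['position']);r=R.from_rotvec(s['ee_rot'])
    print('clk %.2f'%s['clock'],'at',p.round(4),'yaw %.1f'%yawof(r),'tilt %.2f'%np.degrees(np.arccos(-r.apply([0,0,1])[2])),'j7 %.2f'%s['joints'][6],'w %.3f'%s['width'],'F',np.round(s['force'],1))
    for x,y,z,yw,n in pts:
        t=np.array([x,y,z]);tr=down(yw);dp=(t-p)/n; dr=R.from_rotvec((tr*r.inv()).as_rotvec()/n)
        rows=[]
        for i in range(n):
            row=np.r_[r.inv().apply(dp)*100,(r.inv()*dr*r).as_rotvec()]
            row=np.r_[row[:3].round(2),row[3:].round(3)]
            p=p+r.apply(row[:3]/100);r=r*R.from_rotvec(row[3:]);rows.append(row.tolist())
        print(rows)
E
python3 -c "
from plan import *
plan([(.591,-.248,.22,-24.4,14)])"
```

```text
clk 0.15 at [ 0.182  -0.5975  0.2481] yaw -73.1 tilt 0.07 j7 -0.08 w 1.002 F [-0.4  0.3 -0.1]
[[-1.54, -3.52, 0.2, -0.0, 0.0, -0.061], [-1.32, -3.61, 0.2, -0.0, 0.0, -0.061], [-1.1, -3.68, 0.2, -0.0, 0.0, -0.061], [-0.87, -3.74, 0.2, -0.0, 0.0, -0.061], [-0.64, -3.79, 0.2, -0.0, 0.0, -0.061], [-0.41, -3.82, 0.2, -0.0, 0.0, -0.061], [-0.17, -3.84, 0.2, -0.0, 0.0, -0.061], [0.06, -3.84, 0.2, -0.0, 0.0, -0.061], [0.29, -3.83, 0.2, -0.0, 0.0, -0.061], [0.53, -3.81, 0.2, -0.0, 0.0, -0.061], [0.76, -3.77, 0.2, -0.0, 0.0, -0.061], [0.99, -3.71, 0.2, -0.0, 0.0, -0.061], [1.21, -3.65, 0.2, -0.0, 0.0, -0.061], [1.43, -3.57, 0.2, -0.0, 0.0, -0.061]]
```

apply_moves:
  commands:
    - [-1.5,-3.5,0.2,0,0,-0.06]
    - [-1.3,-3.6,0.2,0,0,-0.06]
    - [-1.1,-3.7,0.2,0,0,-0.06]
    - [-0.9,-3.7,0.2,0,0,-0.06]
    - [-0.6,-3.8,0.2,0,0,-0.06]
  claw: 0.1
  newtons: 5

```text
clock: 0.65
position: [0.3291, -0.4729, 0.2385]
ee_rot: [-2.777, 1.469, 0.001]
force: [0.5, -0.5, -0.3]
width: 0.614
```

apply_moves:
  commands:
    - [-0.4,-3.8,0.2,0,0,-0.06]
    - [-0.2,-3.8,0.2,0,0,-0.06]
    - [0.1,-3.8,0.2,0,0,-0.06]
    - [0.3,-3.8,0.2,0,0,-0.06]
    - [0.5,-3.8,0.2,0,0,-0.06]

```text
clock: 1.15
position: [0.475, -0.3501, 0.2285]
ee_rot: [2.965, -1.037, -0.001]
force: [0.1, -0.4, 0.8]
width: 0.448
```

apply_moves:
  commands:
    - [0.8,-3.8,0.2,0,0,-0.06]
    - [1.0,-3.7,0.2,0,0,-0.06]
    - [1.2,-3.6,0.2,0,0,-0.06]
    - [1.4,-3.6,0.2,0,0,-0.06]
    - [0,0,0,0,0,0]

```text
clock: 1.65
position: [0.596, -0.2465, 0.22]
ee_rot: [-3.067, 0.662, -0.001]
force: [0.4, 0.0, -0.4]
width: 0.45
```

Run:
```python
from plan import *
from cell import vision
import cv2
for n in ['wrist','scene']:
    im,d=vision.get_image(n);cv2.imwrite(f'pics/{n}1.png',cv2.cvtColor(im,cv2.COLOR_RGB2BGR));c=vision.get_calibration(n);np.savez(n+'1.npz',im=im,d=d,**c)
plan([(.591,-.248,.118,-24.4,5)])
```

```text
clk 1.75 at [ 0.5926 -0.2518  0.2201] yaw -24.8 tilt 0.06 j7 -0.25 w 0.449 F [-0.8 -1.   0.2]
[[-0.06, -0.06, 2.04, -0.0, 0.0, -0.001], [-0.06, -0.06, 2.04, -0.0, 0.0, -0.001], [-0.06, -0.06, 2.04, -0.0, 0.0, -0.001], [-0.06, -0.06, 2.04, -0.0, 0.0, -0.001], [-0.06, -0.06, 2.04, -0.0, 0.0, -0.001]]
```

View pics/wrist1.png

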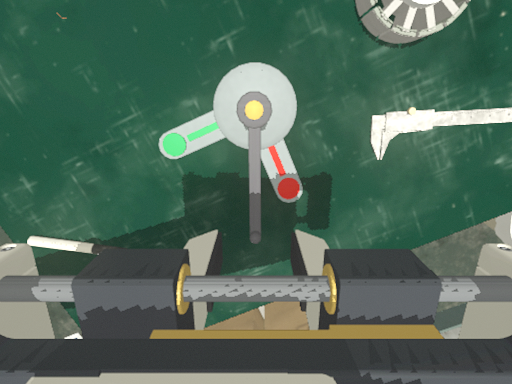

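The wrist view shows the hub at (253,110) and the tip at (255,238). The hook arm runs vertically, midway between the jaws, so I'll descend and close on it.

apply_moves:
  commands:
    - [-0.1,0,2,0,0,0]
    - [0,-0.1,2,0,0,0]
    - [0,-0.1,2,0,0,0]
    - [-0.1,0,2,0,0,0]
    - [0,0,2,0,0,0]

```text
clock: 2.25
position: [0.5899, -0.252, 0.12]
ee_rot: [3.065, -0.682, -0.001]
force: [0.0, 1.1, 0.9]
width: 0.451
```

apply_moves:
  commands:
    - [0,0,0,0,0,0]
    - [0,0,0,0,0,0]
    - [0,0,0,0,0,0]
    - [0,0,0,0,0,0]
    - [0,0,0,0,0,0]
  claw: 1
  newtons: 4

```text
clock: 2.75
position: [0.5918, -0.2506, 0.1218]
ee_rot: [3.067, -0.678, 0.003]
force: [0.6, 0.3, 4.1]
width: 0.109
```

Run:
```python
from plan import *
s=arm.observe();p=s['position']
P=np.array([.624,-.1755]);v=p[:2]-P;print(np.hypot(*v),np.degrees(np.arctan2(v[1],v[0])))
a0=np.degrees(np.arctan2(v[1],v[0]))%360;n=12;r0=np.hypot(*v);y0=yawof(R.from_rotvec(s['ee_rot']))
pts=[]
for i in range(1,n+1):
    a=a0+(180-a0)*i/n;r=r0
    pts.append((P[0]+r*np.cos(np.radians(a)),P[1]+r*np.sin(np.radians(a)),p[2],y0+(-90-y0)*i/n,1))
plan(pts)
```

```text
0.08169488912733466 -113.21148474986269
clk 2.75 at [ 0.5918 -0.2506  0.1218] yaw -24.9 tilt 0.11 j7 -0.28 w 0.109 F [0.6 0.3 4.1]
[[-0.79, -0.01, -0.0, 0.0, -0.002, 0.095]]
[[-0.8, -0.02, -0.0, 0.0, 0.0, 0.094]]
[[-0.79, -0.02, -0.0, 0.0, 0.0, 0.095]]
[[-0.79, -0.02, -0.0, 0.0, 0.0, 0.094]]
[[-0.8, -0.02, -0.0, 0.0, 0.0, 0.095]]
[[-0.79, -0.03, -0.0, 0.0, 0.0, 0.095]]
[[-0.79, -0.02, -0.0, 0.0, 0.0, 0.094]]
[[-0.79, -0.03, -0.0, 0.0, 0.0, 0.095]]
[[-0.8, -0.03, -0.0, 0.0, 0.0, 0.095]]
[[-0.79, -0.04, -0.0, 0.0, 0.0, 0.094]]
[[-0.79, -0.03, -0.0, 0.0, 0.0, 0.095]]
[[-0.79, -0.04, -0.0, 0.0, 0.0, 0.094]]
```

apply_moves:
  commands:
    - [-0.8,-0.03,0,0,0,0.095]
    - [-0.8,-0.03,0,0,0,0.095]
    - [-0.8,-0.03,0,0,0,0.095]
    - [-0.8,-0.03,0,0,0,0.095]
    - [-0.8,-0.03,0,0,0,0.095]

```text
clock: 3.25
position: [0.5607, -0.2259, 0.1218]
ee_rot: [-2.819, 1.386, -0.004]
force: [1.6, 0.4, 2.3]
width: 0.11
```

apply_moves:
  commands:
    - [-0.8,-0.03,0,0,0,0.095]
    - [-0.8,-0.03,0,0,0,0.095]
    - [-0.8,-0.03,0,0,0,0.095]
    - [-0.8,-0.03,0,0,0,0.095]
    - [0,0,0,0,0,0]

```text
clock: 3.75
position: [0.5461, -0.1965, 0.1217]
ee_rot: [-2.509, 1.888, -0.003]
force: [1.2, -0.1, 3.9]
width: 0.108
```

Run:
```python
from plan import *
s=arm.observe();p=s['position']
v=p[:2]-np.array([.624,-.1755]);print(np.hypot(*v),np.degrees(np.arctan2(v[1],v[0])))
plan([(.543,-.1755,p[2],-90,4)])
```

```text
0.0806835145650941 -164.91705825589668
clk 3.75 at [ 0.5461 -0.1965  0.1217] yaw -73.9 tilt 0.11 j7 -1.08 w 0.108 F [ 1.2 -0.1  3.9]
[[-0.53, -0.07, -0.0, -0.0, -0.0, 0.07], [-0.53, -0.03, -0.0, -0.0, -0.0, 0.07], [-0.53, 0.0, -0.0, -0.0, -0.0, 0.07], [-0.53, 0.04, -0.0, -0.0, -0.0, 0.07]]
```

apply_moves:
  commands:
    - [-0.5,-0.05,0,0,0,0.07]
    - [-0.5,-0.03,0,0,0,0.07]
    - [-0.5,0,0,0,0,0.07]
    - [-0.5,0,0,0,0,0.07]
    - [-0.1,0,0,0,0,0]

```text
clock: 4.25
position: [0.5433, -0.1764, 0.1214]
ee_rot: [-2.224, 2.218, -0.002]
force: [-0.5, -0.3, 5.2]
width: 0.111
```

apply_moves:
  commands:
    - [0,0,0,0,0,0]
    - [0,0,0,0,0,0]

```text
clock: 4.45
position: [0.5433, -0.1768, 0.1214]
ee_rot: [-2.227, 2.215, -0.002]
force: [0.4, 1.3, 6.8]
width: 0.112
```

Run:
```python
from plan import *
from cell import vision
import cv2
n='wrist';im,d=vision.get_image(n);cv2.imwrite(f'pics/{n}2.png',cv2.cvtColor(im,cv2.COLOR_RGB2BGR))
plan([(.543,-.175,.22,-90,4)])
```

```text
clk 4.50 at [ 0.5433 -0.1768  0.1214] yaw -89.7 tilt 0.07 j7 -1.34 w 0.111 F [-0.9  1.8  5.8]
[[-0.05, 0.0, -2.46, -0.0, -0.0, 0.001], [-0.05, 0.0, -2.46, -0.0, -0.0, 0.001], [-0.05, 0.0, -2.46, -0.0, -0.0, 0.001], [-0.05, 0.0, -2.46, -0.0, -0.0, 0.001]]
```

View pics/wrist2.png

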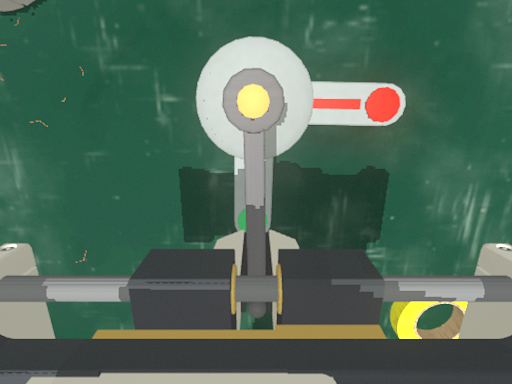

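The wrist view has the arm over the green tongue with the hub at (253,100), about 1° short of zero. I'll nudge it, release and lift.

apply_moves:
  commands:
    - [-0.15,0,0,0,0,0.005]
    - [0,0,0,0,0,0]
    - [0,0,0,0,0,0]

```text
clock: 4.8
position: [0.5432, -0.1755, 0.1213]
ee_rot: [-2.219, 2.223, -0.002]
force: [0.9, 0.5, 5.6]
width: 0.11
```

apply_moves:
  commands:
    - [0,0,0,0,0,0]
    - [0,0,0,0,0,0]
    - [0,0,0,0,0,0]
    - [0,0,0,0,0,0]
  claw: 0.1

```text
clock: 5.2
position: [0.5423, -0.1752, 0.1204]
ee_rot: [2.217, -2.226, -0.001]
force: [-0.1, -0.2, -0.5]
width: 0.406
```

apply_moves:
  commands:
    - [0,0,-2,0,0,0]
    - [0,0,-4,0,0,0]
    - [0,0,-4,0,0,0]
    - [0,0,-4,0,0,0]
    - [0,0,0,0,0,0]

```text
clock: 5.7
position: [0.5452, -0.1759, 0.2663]
ee_rot: [-2.213, 2.223, -0.012]
force: [0.5, -0.8, -1.3]
width: 0.449
```

Run:
```python
from plan import *
from cell import vision
from hook import *
im,d=vision.get_image('scene');c=vision.get_calibration('scene');cv2.imwrite('pics/scene3.png',cv2.cvtColor(im,cv2.COLOR_RGB2BGR))
print(hook(im,d,c))
im,d=vision.get_image('wrist');cv2.imwrite('pics/wrist3.png',cv2.cvtColor(im,cv2.COLOR_RGB2BGR));np.savez('wrist3.npz',im=im,d=d,**vision.get_calibration('wrist'))
plan([(.494,.163,.235,-51.1,13)])
```

```text
{'n': 435, 'yellow': (np.float64(348.22857142857146), np.float64(225.42857142857142), array([ 0.62401062, -0.17537472,  0.1259546 ])), 'hub': array([ 0.62160818, -0.17760179,  0.129     ]), 'armmean': array([ 0.54912929, -0.17783937,  0.11865753]), 'line': (np.float32(-0.99981165), np.float32(-0.019408314), np.float32(0.56226677), np.float32(-0.17832306)), 'ang_fit': np.float32(-178.88792), 'ang_hubmean': np.float64(-179.81218960986405), 'rmax': np.float64(0.11196163203226642)}
clk 5.80 at [ 0.5429 -0.1753  0.2614] yaw -90.2 tilt 0.11 j7 -1.35 w 0.450 F [ 0.2 -0.5 -1.4]
[[-2.6, 0.39, 0.2, -0.0, -0.0, -0.053], [-2.62, 0.25, 0.2, -0.0, -0.0, -0.053], [-2.63, 0.11, 0.2, -0.0, -0.0, -0.053], [-2.63, -0.03, 0.2, -0.0, -0.0, -0.053], [-2.62, -0.17, 0.2, -0.0, -0.0, -0.053], [-2.61, -0.31, 0.2, -0.0, -0.0, -0.053], [-2.59, -0.45, 0.2, -0.0, -0.0, -0.053], [-2.56, -0.58, 0.2, -0.0, -0.0, -0.053], [-2.53, -0.72, 0.2, -0.0, -0.0, -0.053], [-2.49, -0.85, 0.2, -0.0, -0.0, -0.053], [-2.44, -0.98, 0.2, -0.0, -0.0, -0.053], [-2.38, -1.11, 0.2, -0.0, -0.0, -0.053], [-2.32, -1.23, 0.2, -0.0, -0.0, -0.053]]
```

View pics/wrist3.png

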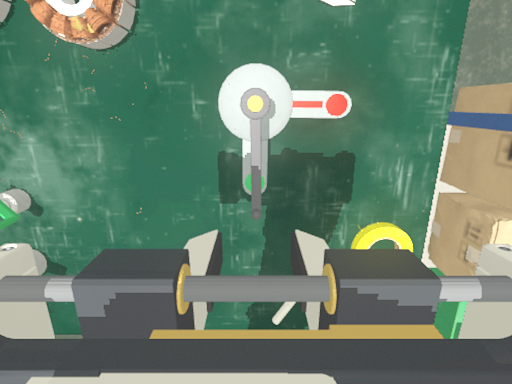

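The hook at (256,103)–(256,213) lies over the green tongue, and the pad at (255,183) is directly beneath it. Next I'll move above the small green gauge.

apply_moves:
  commands:
    - [-2.6,0.4,0.1,0,0,-0.053]
    - [-2.6,0.3,0.1,0,0,-0.053]
    - [-2.6,0.1,0.1,0,0,-0.053]
    - [-2.6,0,0.1,0,0,-0.053]
    - [-2.6,-0.2,0.1,0,0,-0.053]

```text
clock: 6.3
position: [0.5226, -0.0431, 0.2553]
ee_rot: [2.497, -1.906, -0.001]
force: [0.1, 0.0, -0.4]
width: 0.451
```

apply_moves:
  commands:
    - [-2.6,-0.3,0.1,0,0,-0.053]
    - [-2.6,-0.5,0.1,0,0,-0.053]
    - [-2.6,-0.6,0.1,0,0,-0.053]
    - [-2.5,-0.7,0.1,0,0,-0.053]
    - [-2.5,-0.8,0.1,0,0,-0.053]

```text
clock: 6.8
position: [0.5034, 0.0868, 0.2505]
ee_rot: [2.727, -1.56, -0.0]
force: [0.3, 0.1, -0.4]
width: 0.448
```

apply_moves:
  commands:
    - [-2.4,-1.0,0,0,0,-0.053]
    - [-2.4,-1.1,0,0,0,-0.053]
    - [-2.3,-1.2,0,0,0,-0.053]
    - [0,0,0,0,0,0]
    - [0,0,0,0,0,0]

```text
clock: 7.3
position: [0.4924, 0.1631, 0.2505]
ee_rot: [2.84, -1.342, -0.001]
force: [0.0, 0.2, -0.4]
width: 0.45
```

Run:
```python
from plan import *
from cell import vision
from hook import *
plan([(.494,.163,.12,-51.1,5)])
for n in ['wrist','top']:
    c=vision.get_calibration(n)
    im,d=vision.get_image(n);cv2.imwrite(f'pics/{n}4.png',cv2.cvtColor(im,cv2.COLOR_RGB2BGR));np.savez(n+'4.npz',im=im,d=d,**c)
    P=cloud(d,c);g,r=masks(im)
    near=g&(d>0)&(np.hypot(P[...,0]-.494,P[...,1]-.163)<.04)&(P[...,2]>.121)&(P[...,2]<.136)
    q=P[near];print(n,len(q))
    if len(q)>8: print(q.mean(0),cv2.minAreaRect((q[:,:2]*1000).astype(np.float32)))
    if n=='top': print(hook(im,d,c))
```

```text
clk 7.30 at [0.4924 0.1631 0.2505] yaw -50.6 tilt 0.03 j7 -1.39 w 0.450 F [ 0.   0.2 -0.4]
[[0.02, -0.03, 2.61, 0.0, 0.0, 0.002], [0.02, -0.03, 2.61, 0.0, 0.0, 0.002], [0.02, -0.03, 2.61, 0.0, 0.0, 0.002], [0.02, -0.03, 2.61, 0.0, 0.0, 0.002], [0.02, -0.03, 2.61, 0.0, 0.0, 0.002]]
wrist 449
[0.49785768 0.16667427 0.12737662] ((498.3030090332031, 167.01568603515625), (33.02854537963867, 13.285332679748535), 40.0062370300293)
top 0
{'n': 442, 'yellow': (np.float64(368.6521739130435), np.float64(144.04347826086956), array([ 0.62386628, -0.17492342,  0.12753   ])), 'hub': array([ 0.62352008, -0.17451223,  0.129     ]), 'armmean': array([ 0.55239026, -0.17672475,  0.1205636 ]), 'line': (np.float32(-0.9997355), np.float32(0.022999289), np.float32(0.5422265), np.float32(-0.17625095)), 'ang_fit': np.float32(178.68211), 'ang_hubmean': np.float64(-178.21836294997922), 'rmax': np.float64(0.11123278392314362)}
```

View pics/wrist4.png

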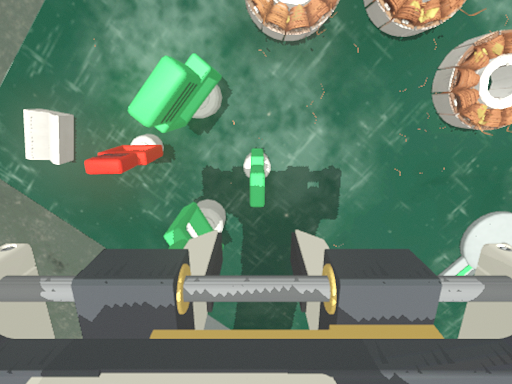

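View pics/top4.png

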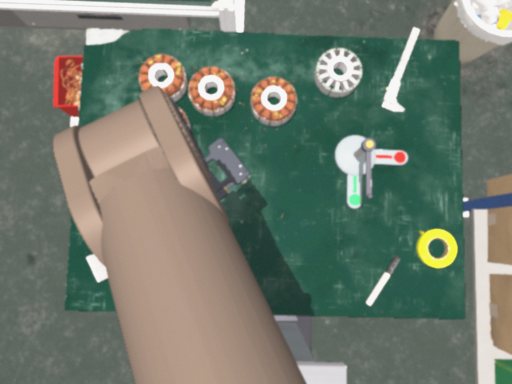

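In the wrist view the small gauge is at (257,178), centred between the jaws and aligned. The red gauge is clear at (125,158). The tall green at (190,225) is off to the tool +y side. Now I'll descend.

apply_moves:
  commands:
    - [0,-0.2,3,0,0,0]
    - [0.1,-0.2,3,0,0,0]
    - [0,0,3,0,0,0]
    - [0,0,2,0,0,0]
    - [0,0,0,0,0,0]

```text
clock: 7.9
position: [0.4955, 0.1616, 0.1382]
ee_rot: [2.834, -1.347, -0.005]
force: [0.2, -0.1, 0.2]
width: 0.453
```

Run:
```python
from plan import *
from cell import vision
import cv2
plan([(.496,.165,.119,-51,1)])
im,d=vision.get_image('wrist');cv2.imwrite('pics/wrist5.png',cv2.cvtColor(im,cv2.COLOR_RGB2BGR))
```

```text
clk 7.90 at [0.4955 0.1616 0.1382] yaw -50.9 tilt 0.30 j7 -1.44 w 0.453 F [ 0.2 -0.1  0.2]
[[-0.23, -0.26, 1.92, 0.005, 0.001, 0.003]]
```

View pics/wrist5.png

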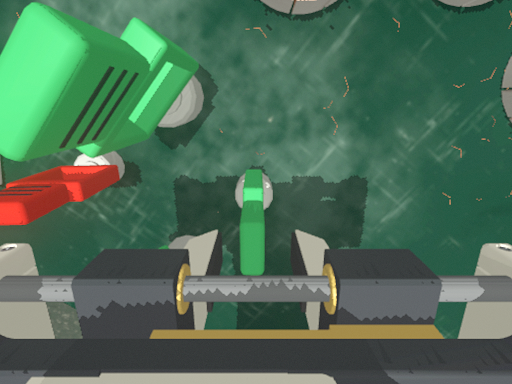

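apply_moves:
  commands:
    - [-0.1,-0.2,1,0,0,0]
    - [-0.1,0,0.9,0,0,0]
    - [0,0,0,0,0,0]
    - [0,0,0,0,0,0]

```text
clock: 8.35
position: [0.4973, 0.1663, 0.1218]
ee_rot: [2.838, -1.347, 0.0]
force: [-0.5, 0.0, -0.2]
width: 0.449
```

apply_moves:
  commands:
    - [0,0,0,0,0,0]
    - [0,0,0,0,0,0]
    - [0,0,0,0,0,0]
    - [0,0,0,0,0,0]
    - [0,0,0,0,0,0]
  claw: 1
  newtons: 20

```text
clock: 8.85
position: [0.4974, 0.1663, 0.1219]
ee_rot: [-2.838, 1.347, -0.0]
force: [-0.8, 0.9, 1.0]
width: 0.148
```

apply_moves:
  commands:
    - [0,0,-1,0,0,0]
    - [0,0,-3,0,0,0]
    - [0,0,-4,0,0,0]
    - [0,0,-4,0,0,0]
    - [0,0,0,0,0,0]

```text
clock: 9.35
position: [0.4998, 0.1676, 0.2475]
ee_rot: [-2.832, 1.344, -0.01]
force: [1.0, 0.4, -2.7]
width: 0.156
```

Run:
```python
from plan import *
from cell import vision
from h import *
plan([(.44,.10,.25,-20,5),(.43,-.175,.25,0,8)])
for n in ['wrist','scene','top']:
    c=vision.get_calibration(n)
    im,d=vision.get_image(n);cv2.imwrite(f'pics/{n}6.png',cv2.cvtColor(im,cv2.COLOR_RGB2BGR));np.savez(n+'6.npz',im=im,d=d,**c)
```

```text
clk 9.35 at [0.4998 0.1676 0.2475] yaw -50.8 tilt 0.53 j7 -1.40 w 0.156 F [ 1.   0.4 -2.7]
[[0.29, 1.78, -0.06, -0.002, -0.001, -0.107], [0.1, 1.8, -0.06, -0.002, -0.001, -0.107], [-0.09, 1.8, -0.06, -0.002, -0.001, -0.107], [-0.29, 1.78, -0.05, -0.002, -0.001, -0.107], [-0.47, 1.74, -0.05, -0.002, -0.001, -0.107]]
[[1.06, 3.27, 0.01, 0.0, 0.0, -0.044], [0.92, 3.32, 0.01, 0.0, 0.0, -0.044], [0.77, 3.35, 0.01, 0.0, 0.0, -0.044], [0.62, 3.38, 0.01, 0.0, 0.0, -0.044], [0.47, 3.41, 0.01, 0.0, 0.0, -0.044], [0.32, 3.42, 0.01, 0.0, 0.0, -0.044], [0.17, 3.44, 0.01, 0.0, 0.0, -0.044], [0.02, 3.44, 0.01, 0.0, 0.0, -0.044]]
```

View pics/scene6.png

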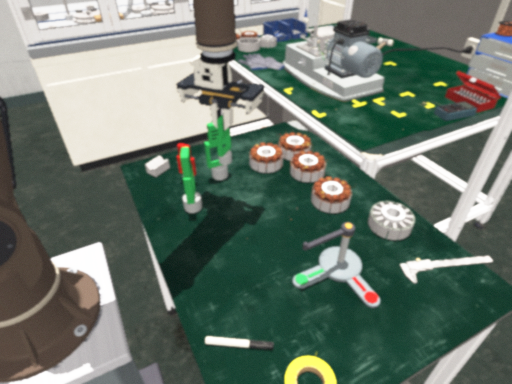

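View pics/wrist6.png

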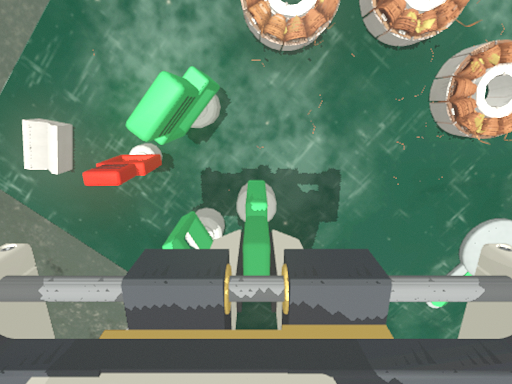

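The gauge is gripped (13.6 mm opening), and the red gauge is still standing at (125,165). TCP z was 0.122 with the gauge on the table, so the gauge origin is TCP z − 0.122.

Run:
```python
from plan import *
plan([(.48,.0,.25,-25,5),(.44,-.1755,.25,0,5)])
```

```text
clk 9.50 at [0.4968 0.1659 0.2414] yaw -50.8 tilt 0.04 j7 -1.40 w 0.155 F [ 0.4  0.4 -3.1]
[[2.36, 2.36, -0.17, 0.0, 0.0, -0.09], [2.14, 2.56, -0.17, 0.0, 0.0, -0.09], [1.9, 2.74, -0.17, 0.0, 0.0, -0.09], [1.64, 2.9, -0.17, 0.0, 0.0, -0.09], [1.38, 3.04, -0.17, 0.0, 0.0, -0.09]]
[[0.76, 3.52, 0.0, 0.0, 0.0, -0.087], [0.45, 3.57, 0.0, 0.0, 0.0, -0.087], [0.13, 3.6, 0.0, 0.0, 0.0, -0.087], [-0.18, 3.6, 0.0, 0.0, 0.0, -0.087], [-0.49, 3.57, 0.0, 0.0, 0.0, -0.087]]
```

apply_moves:
  commands:
    - [2.4,2.4,-0.2,0,0,-0.09]
    - [2.1,2.6,-0.2,0,0,-0.09]
    - [1.9,2.7,-0.2,0,0,-0.09]
    - [1.6,2.9,-0.2,0,0,-0.09]
    - [1.4,3.0,-0.1,0,0,-0.09]

```text
clock: 10.0
position: [0.4789, -0.0009, 0.2492]
ee_rot: [3.068, -0.673, -0.005]
force: [0.9, -0.9, -1.5]
width: 0.152
```

apply_moves:
  commands:
    - [0.8,3.5,0,0,0,-0.087]
    - [0.5,3.6,0,0,0,-0.087]
    - [0.1,3.6,0,0,0,-0.087]
    - [-0.2,3.6,0,0,0,-0.087]
    - [-0.5,3.6,0,0,0,-0.087]

```text
clock: 10.5
position: [0.4388, -0.1768, 0.2491]
ee_rot: [-3.141, -0.004, 0.005]
force: [1.3, -0.7, -2.3]
width: 0.151
```

apply_moves:
  commands:
    - [0,0,0,0,0,0]
    - [0,0,0,0,0,0]

```text
clock: 10.7
position: [0.4392, -0.1762, 0.2493]
ee_rot: [-3.141, 0.006, 0.005]
force: [-0.0, 0.1, -2.1]
width: 0.15
```

Run:
```python
from plan import *
from cell import vision
from hook import *
plan([(.445,-.1755,.187,0,4),(.5405,-.1755,.187,0,6)])
for n in ['wrist','scene','top']:
    c=vision.get_calibration(n)
    im,d=vision.get_image(n);cv2.imwrite(f'pics/{n}7.png',cv2.cvtColor(im,cv2.COLOR_RGB2BGR));np.savez(n+'7.npz',im=im,d=d,**c)
    P=cloud(d,c);g,r=masks(im)
    p=arm.observe()['position']
    near=g&(d>0)&(np.hypot(P[...,0]-p[0],P[...,1]-p[1])<.05)&(P[...,2]>.13)
    q=P[near];print(n,len(q))
    if len(q)>8: print(q.mean(0),q.min(0),q.max(0),cv2.minAreaRect((q[:,:2]*1000).astype(np.float32)))
```

```text
clk 10.70 at [ 0.4392 -0.1762  0.2493] yaw -0.2 tilt 0.18 j7 0.21 w 0.150 F [-0.   0.1 -2.1]
[[0.15, -0.02, 1.56, -0.0, 0.001, -0.001], [0.15, -0.02, 1.56, -0.0, 0.001, -0.001], [0.15, -0.02, 1.56, -0.0, 0.001, -0.001], [0.14, -0.02, 1.56, -0.0, 0.001, -0.001]]
[[1.59, 0.0, -0.0, -0.0, -0.0, -0.0], [1.59, 0.0, -0.0, -0.0, -0.0, -0.0], [1.59, 0.0, -0.0, -0.0, -0.0, -0.0], [1.59, 0.0, -0.0, -0.0, -0.0, -0.0], [1.59, 0.0, -0.0, -0.0, -0.0, -0.0], [1.59, 0.0, -0.0, -0.0, -0.0, -0.0]]
wrist 2161
[ 0.44070003 -0.16077795  0.23233042] [ 0.43088956 -0.19010862  0.15370246] [ 0.44785145 -0.15098571  0.25671096] ((440.2385559082031, -170.8744659423828), (39.917999267578125, 15.361529350280762), 85.12561798095703)
scene 582
[ 0.43582692 -0.18589763  0.20141515] [ 0.43025175 -0.20428896  0.1595494 ] [ 0.44422016 -0.15476779  0.25572277] ((437.1673583984375, -179.51763916015625), (13.915135383605957, 49.545536041259766), 0.2530039846897125)
top 121
[ 0.43828379 -0.15840391  0.21521108] [ 0.43369534 -0.1741751   0.16055241] [ 0.44438926 -0.15223917  0.25884851] ((438.73681640625, -163.1362762451172), (10.103534698486328, 21.71890640258789), 3.3227033615112305)
```

View pics/scene7.png

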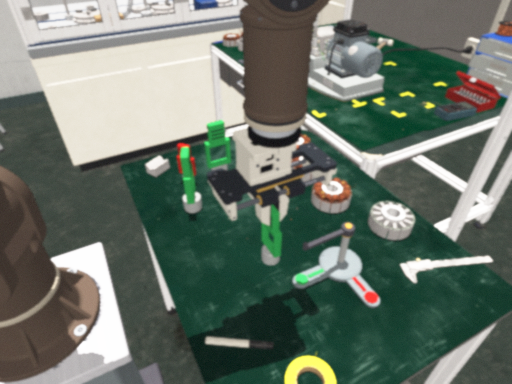

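View pics/wrist7.png

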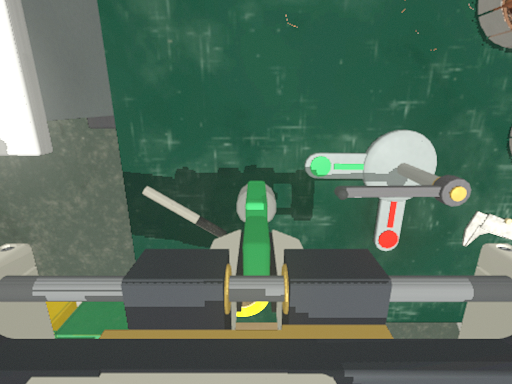

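In the scene view the gauge at (270,240) hangs vertically. Its frame spans y −0.204 to −0.155, centred on the arm line. Next I'll lower it to insertion height short of the tip.

apply_moves:
  commands:
    - [0.1,0,1.6,0,0,0]
    - [0,-0.1,1.6,0,0,0]
    - [0,-0.1,1.6,0,0,0]
    - [0,0,1.5,0,0,0]
    - [0,0,0,0,0,0]

```text
clock: 11.35
position: [0.4404, -0.1722, 0.186]
ee_rot: [-3.14, -0.001, 0.006]
force: [-0.6, -0.1, -2.0]
width: 0.148
```

Run:
```python
from plan import *
from cell import vision
from hook import *
plan([(.5405,-.1755,.187,0,7)])
n='scene';c=vision.get_calibration(n)
im,d=vision.get_image(n);cv2.imwrite(f'pics/{n}8.png',cv2.resize(cv2.cvtColor(im[170:320,220:400],cv2.COLOR_RGB2BGR),None,fx=4,fy=4,interpolation=2))
P=cloud(d,c);g,r=masks(im);p=arm.observe()['position']
q=P[g&(d>0)&(np.hypot(P[...,0]-p[0],P[...,1]-p[1])<.05)&(P[...,2]>.05)];print(q.min(0),q.max(0));print(hook(im,d,c))
```

```text
clk 11.35 at [ 0.4404 -0.1722  0.186 ] yaw 0.0 tilt 0.22 j7 0.18 w 0.148 F [-0.6 -0.1 -2. ]
[[1.43, 0.05, -0.02, -0.0, 0.001, 0.0], [1.43, 0.05, -0.02, -0.0, 0.001, 0.0], [1.43, 0.05, -0.02, -0.0, 0.001, 0.0], [1.43, 0.05, -0.02, -0.0, 0.001, 0.0], [1.43, 0.05, -0.01, -0.0, 0.001, 0.0], [1.43, 0.05, -0.01, -0.0, 0.001, 0.0], [1.43, 0.05, -0.01, -0.0, 0.001, 0.0]]
[ 0.43084965 -0.20070123  0.08960133] [ 0.44978906 -0.1509506   0.19281302]
{'n': 433, 'yellow': (np.float64(348.22857142857146), np.float64(225.42857142857142), array([ 0.62419375, -0.17520571,  0.12572547])), 'hub': array([ 0.62160818, -0.17760179,  0.129     ]), 'armmean': array([ 0.54944356, -0.17768672,  0.11841846]), 'line': (np.float32(-0.99999017), np.float32(-0.004439796), np.float32(0.5619664), np.float32(-0.17844374)), 'ang_fit': np.float32(-179.7456), 'ang_hubmean': np.float64(-179.9325668273683), 'rmax': np.float64(0.11156333820688036)}
```

View pics/scene8.png

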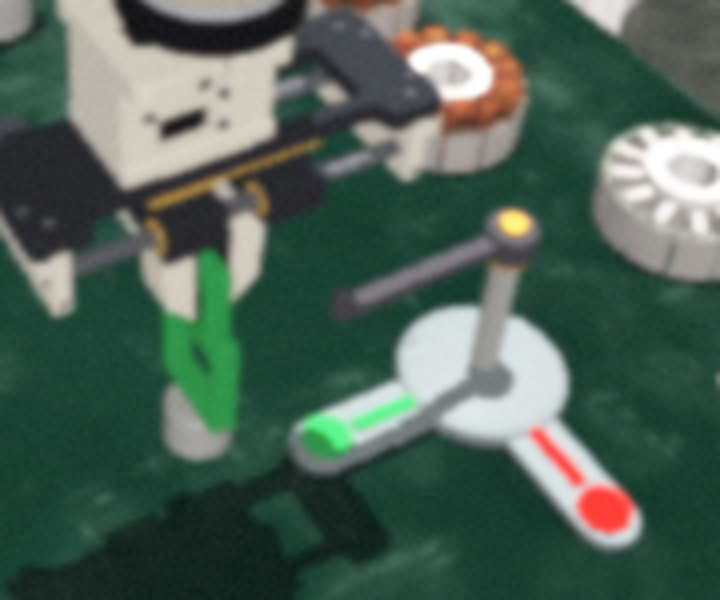

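The gauge frame is level with the hook arm and about 2 mm off its line. The window spans z 0.102–0.142, so it clears both the arm and the pin. Slide on.

apply_moves:
  commands:
    - [1.5,0.1,0,0,0,0]
    - [1.5,0.1,0,0,0,0]
    - [1.5,0,0,0,0,0]
    - [1.0,0,0,0,0,0]
    - [0,0,0,0,0,0]

```text
clock: 11.9
position: [0.498, -0.1752, 0.1883]
ee_rot: [-3.142, -0.0, -0.002]
force: [-1.4, -0.9, -2.8]
width: 0.15
```

apply_moves:
  commands:
    - [1,0,0,0,0,0]
    - [1,0,0,0,0,0]
    - [1,0,0,0,0,0]
    - [1,0,0,0,0,0]
    - [0.5,0,0,0,0,0]

```text
clock: 12.4
position: [0.5427, -0.1757, 0.1877]
ee_rot: [-3.141, 0.001, -0.001]
force: [0.1, 0.2, -2.4]
width: 0.148
```

apply_moves:
  commands:
    - [0,0,0,0,0,0]
    - [0,0,0,0,0,0]

```text
clock: 12.6
position: [0.5412, -0.1758, 0.1875]
ee_rot: [-3.142, 0.002, 0.001]
force: [-0.5, 0.0, -2.3]
width: 0.15
```

Run:
```python
from plan import *
from cell import vision
from hook import *
plan([(.5405,-.1755,.164,0,4)])
n='scene';c=vision.get_calibration(n)
im,d=vision.get_image(n);cv2.imwrite(f'pics/{n}9.png',cv2.resize(cv2.cvtColor(im[170:320,220:400],cv2.COLOR_RGB2BGR),None,fx=4,fy=4,interpolation=2))
im,d=vision.get_image('wrist');cv2.imwrite(f'pics/wrist9.png',cv2.cvtColor(im,cv2.COLOR_RGB2BGR))
```

```text
clk 12.60 at [ 0.5412 -0.1758  0.1875] yaw -0.1 tilt 0.04 j7 0.12 w 0.150 F [-0.5  0.  -2.3]
[[-0.02, -0.01, 0.59, -0.0, 0.0, -0.0], [-0.02, -0.01, 0.59, -0.0, 0.0, -0.0], [-0.02, -0.01, 0.59, -0.0, 0.0, -0.0], [-0.02, -0.01, 0.59, -0.0, 0.0, -0.0]]
```

View pics/scene9.png

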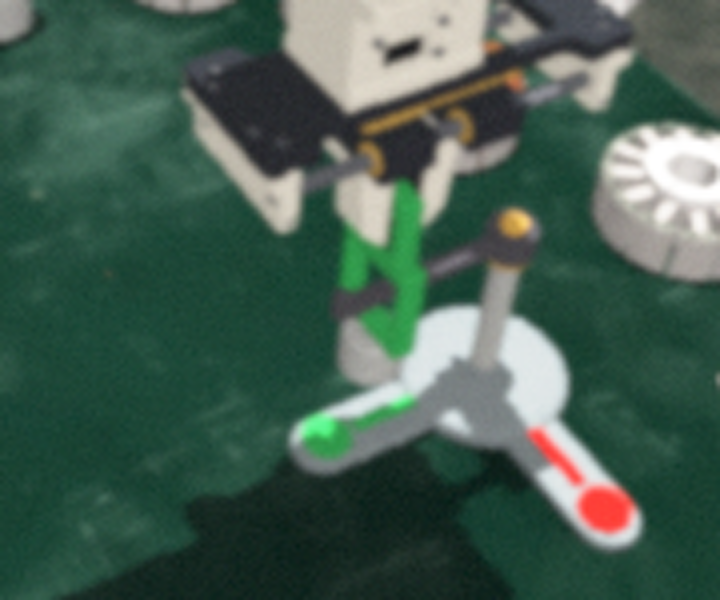

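View pics/wrist9.png

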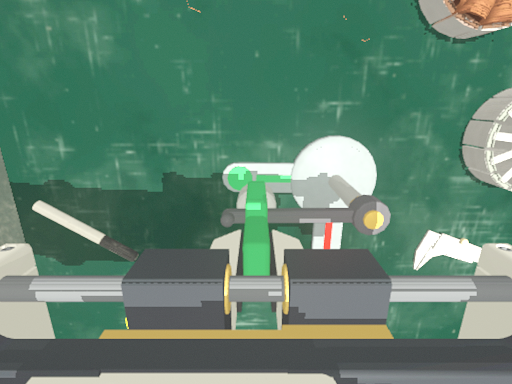

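The hook arm passes through the window, and the gauge sits between the tip at (228,217) and the hub at (373,218) in the wrist view. I'll lower it until contact.

apply_moves:
  commands:
    - [0,0,0.6,0,0,0]
    - [0,0,0.6,0,0,0]
    - [0,0,0.5,0,0,0]
    - [0,0,0.3,0,0,0]
    - [0,0,0,0,0,0]

```text
clock: 13.2
position: [0.541, -0.1757, 0.167]
ee_rot: [-3.141, 0.002, 0.002]
force: [0.2, 0.0, -2.4]
width: 0.154
```

apply_moves:
  commands:
    - [0,0,0.1,0,0,0]
    - [0,0,0.1,0,0,0]
    - [0,0,0,0,0,0]

```text
clock: 13.5
position: [0.5415, -0.1758, 0.1657]
ee_rot: [3.141, -0.002, 0.0]
force: [-0.4, -0.3, -2.4]
width: 0.151
```

apply_moves:
  commands:
    - [0,0,0.1,0,0,0]
    - [0,0,0.05,0,0,0]
    - [0,0,0,0,0,0]

```text
clock: 13.8
position: [0.5414, -0.1758, 0.1642]
ee_rot: [-3.142, 0.002, 0.0]
force: [-0.5, -0.2, -2.3]
width: 0.152
```

apply_moves:
  commands:
    - [0,0,0.1,0,0,0]
    - [0,0,0,0,0,0]

```text
clock: 14.0
position: [0.5415, -0.1758, 0.1638]
ee_rot: [3.141, -0.002, 0.001]
force: [-1.9, 0.0, 4.3]
width: 0.145
```

Contact is at TCP z 0.1638 with a +4.3 N reaction. I'll open partway and check before retreating.

apply_moves:
  commands:
    - [0,0,0,0,0,0]
    - [0,0,0,0,0,0]
  claw: 0.6
  newtons: 5

```text
clock: 14.2
position: [0.5417, -0.1758, 0.1634]
ee_rot: [3.141, -0.002, 0.001]
force: [0.4, -0.6, -0.5]
width: 0.202
```

apply_moves:
  commands:
    - [0,0,0,0,0,0]
    - [0,0,0,0,0,0]
    - [0,0,0,0,0,0]
    - [0,0,0,0,0,0]
    - [0,0,0,0,0,0]
  claw: 0.2

```text
clock: 14.7
position: [0.5414, -0.1758, 0.1632]
ee_rot: [3.142, -0.002, -0.0]
force: [-0.5, 0.3, 0.7]
width: 0.4
```

Run:
```python
from plan import *
from cell import vision
from hook import *
plan([(.5405,-.1755,.2,0,4)])
n='scene';im,d=vision.get_image(n);cv2.imwrite(f'pics/{n}10.png',cv2.resize(cv2.cvtColor(im[170:320,220:400],cv2.COLOR_RGB2BGR),None,fx=4,fy=4,interpolation=2))
im,d=vision.get_image('wrist');cv2.imwrite(f'pics/wrist10.png',cv2.cvtColor(im,cv2.COLOR_RGB2BGR))
```

```text
clk 14.70 at [ 0.5414 -0.1758  0.1632] yaw -0.1 tilt 0.00 j7 0.12 w 0.400 F [-0.5  0.3  0.7]
[[-0.02, -0.01, -0.92, 0.0, 0.0, -0.0], [-0.02, -0.01, -0.92, 0.0, 0.0, -0.0], [-0.02, -0.01, -0.92, 0.0, 0.0, -0.0], [-0.02, -0.01, -0.92, 0.0, 0.0, -0.0]]
```

View pics/scene10.png

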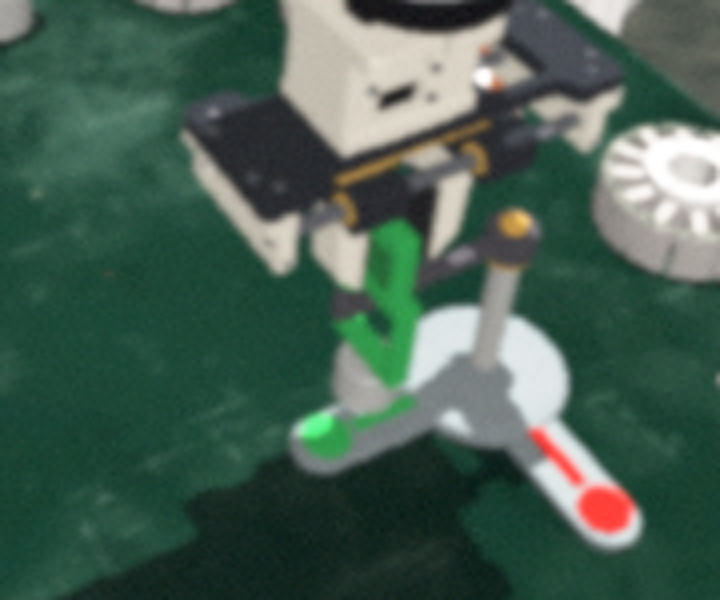

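View pics/wrist10.png

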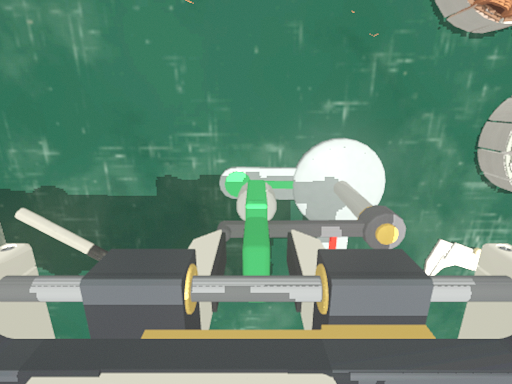

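The gauge hangs freely at (257,220), with both fingers clear of the tab. I'll go straight up, then move away from the stand.

apply_moves:
  commands:
    - [0,0,-1,0,0,0]
    - [0,0,-2,0,0,0]
    - [0,0,-3,0,0,0]
    - [0,0,-4,0,0,0]
    - [0,0,-4,0,0,0]

```text
clock: 15.3
position: [0.541, -0.1757, 0.3053]
ee_rot: [-3.141, 0.002, 0.0]
force: [1.4, 0.3, -0.1]
width: 0.402
```

apply_moves:
  commands:
    - [0,-3,0,0,0,0]
    - [0,-4,0,0,0,0]
    - [0,-4,0,0,0,0]
    - [0,-4,0,0,0,0]
    - [0,-2,0,0,0,0]

```text
clock: 15.8
position: [0.5413, -0.0015, 0.3043]
ee_rot: [-3.14, -0.005, -0.002]
force: [0.6, 0.6, 0.1]
width: 0.398
```

apply_moves:
  commands:
    - [0,0,0,0,0,0]
    - [0,0,0,0,0,0]
    - [0,0,0,0,0,0]

```text
clock: 16.1
position: [0.5417, -0.0072, 0.3035]
ee_rot: [3.141, -0.005, 0.0]
force: [-0.3, -0.9, 1.0]
width: 0.399
```

Run:
```python
from plan import *
from cell import vision
from hook import *
print(arm.observe()['position'])
for n in ['scene','top']:
    c=vision.get_calibration(n);im,d=vision.get_image(n);cv2.imwrite(f'pics/{n}11.png',cv2.cvtColor(im,cv2.COLOR_RGB2BGR))
    try: print(n,hook(im,d,c))
    except Exception as e: print(e)
    P=cloud(d,c);g,r=masks(im)
    q=P[r&(d>0)&(P[...,2]>.12)&(P[...,2]<.14)&(P[...,0]<.5)&(P[...,1]>.2)]
    if len(q): print('red',q.mean(0),len(q),cv2.minAreaRect((q[:,:2]*1000).astype(np.float32)))
    q=P[g&(d>0)&(P[...,2]>.03)&(np.hypot(P[...,0]-.54,P[...,1]+.175)<.06)]
    print('green',q.min(0),q.max(0))
    y0,x0=(110,320) if n=='top' else (180,250)
    cv2.imwrite(f'pics/{n}11c.png',cv2.resize(cv2.cvtColor(im[y0:y0+120,x0:x0+150],cv2.COLOR_RGB2BGR),None,fx=4.5,fy=4.5,interpolation=2))
```

```text
[ 0.54166544 -0.00722292  0.30352553]
scene {'n': 611, 'yellow': (np.float64(348.13513513513516), np.float64(225.2972972972973), array([ 0.62435383, -0.17472802,  0.12561917])), 'hub': array([ 0.62168356, -0.17720851,  0.129     ]), 'armmean': array([ 0.541392  , -0.18290646,  0.12310532]), 'line': (np.float32(-0.9996312), np.float32(-0.027155997), np.float32(0.5475547), np.float32(-0.17967144)), 'ang_fit': np.float32(-178.44388), 'ang_hubmean': np.float64(-175.9407671649473), 'rmax': np.float64(0.11207755717364976)}
red [0.41985437 0.2903624  0.12607328] 24 ((423.3475036621094, 288.1793212890625), (12.949295043945312, 29.44853973388672), 46.051998138427734)
green [ 0.51769085 -0.20405819  0.07384276] [ 0.546309   -0.15385725  0.17100709]
OpenCV(4.12.0) /io/opencv/modules/imgproc/src/linefit.cpp:50: error: (-215:Assertion failed) count > 0 in function 'fitLine2D_wods'

red [0.42204506 0.28371753 0.12723123] 83 ((422.9400939941406, 284.75762939453125), (14.008825302124023, 32.79075241088867), 40.428733825683594)Traceback (most recent call last):
  File "<stdin>", line 13, in <module>
    return umr_minimum(a, axis, None, out, keepdims, initial, where)
ValueError: zero-size array to reduction operation minimum which has no identity
```

View pics/scene11.png

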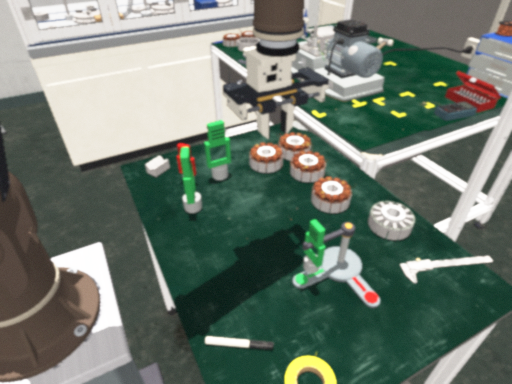

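View pics/scene11c.png

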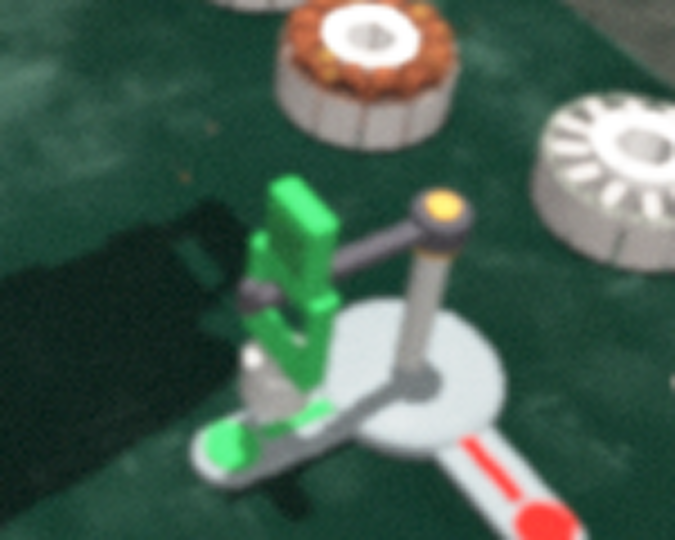

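The gauge hangs on the hook over the green tongue, and the red gauge hasn't moved. The arm blocks the top view, so I'll move it further off for a final angle check.

apply_moves:
  commands:
    - [0,-4,0,0,0,0]
    - [0,-4,0,0,0,0]
    - [0,-4,0,0,0,0]
    - [0,-4,0,0,0,0]
    - [0,0,0,0,0,0]

```text
clock: 16.7
position: [0.5408, 0.1601, 0.3033]
ee_rot: [-3.138, -0.009, 0.001]
force: [-0.3, 0.6, 0.9]
width: 0.4
```

Run:
```python
from plan import *
from cell import vision
from hook import *
n='top';c=vision.get_calibration(n);im,d=vision.get_image(n)
cv2.imwrite(f'pics/{n}12c.png',cv2.resize(cv2.cvtColor(im[110:230,290:440],cv2.COLOR_RGB2BGR),None,fx=4.5,fy=4.5,interpolation=2))
P=cloud(d,c);g,r=masks(im)
near=(d>0)&(np.hypot(P[...,0]-.624,P[...,1]+.176)<.125)&(P[...,2]>.10)&(P[...,2]<.14)&~g
q=P[near&(P[...,0]<.535)];print('tip',q.mean(0),len(q)); q2=P[near&(P[...,0]>.56)&(P[...,0]<.60)];print('inner',q2.mean(0),len(q2))
print('deg',np.degrees(np.arctan2(q[:,1].mean()+.1752,q[:,0].mean()-.624)))
q=P[g&(d>0)&(P[...,2]>.15)&(np.hypot(P[...,0]-.54,P[...,1]+.175)<.06)];print('tab',q.mean(0),cv2.minAreaRect((q[:,:2]*1000).astype(np.float32)))
```

```text
tip [ 0.5231105  -0.17647831  0.12321507] 67
inner [ 0.57970261 -0.17682922  0.11975326] 114
deg -179.2740804232594
tab [ 0.53801357 -0.17698872  0.16781109] ((539.0215454101562, -179.1464080810547), (33.526206970214844, 14.570695877075195), 89.74002838134766)
```

View pics/top12c.png

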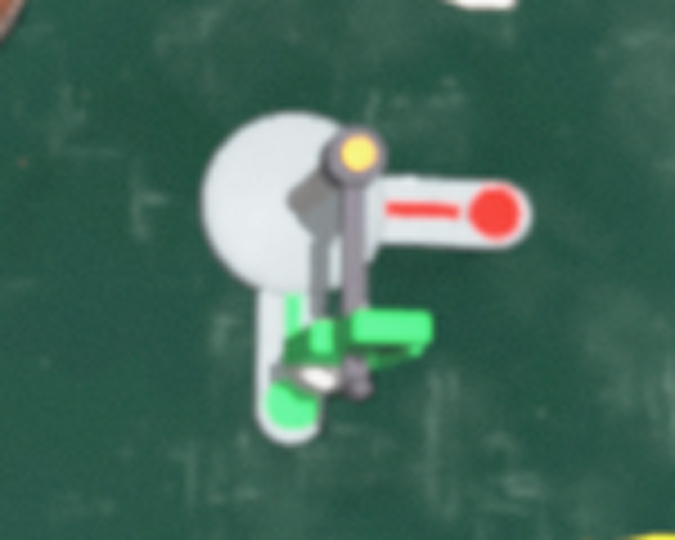

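The top view shows the hook running straight from the hub at (358,153) to the tip at (355,380) in the crop. It is within about 1° of the green direction, and the gauge hangs square on it.

```bash
python3 -c "
from cell import order
print(order.sign_off())"
```

```text
the job is handed in; nothing more can be done
None
```

The 128 mm green gauge is hanging on the swivel hook by its window, released, with the hook pointing over the green pad. I turned the hook first, from about 1.15 rad to about 0. The job was handed in at about 16.8 s.

- **Hook angle:** in the last top view it is within about 1° of the green direction. Individual measurements taken since the turn scattered by about ±2°, and the last scene-camera estimate was thrown off by the hung gauge.
- **Gauge:** it hangs between the hub and the tip pin, with its tab top at about z = 0.17 as expected. The tab is square to the arm.
- **Red gauge:** it is still standing, and its top position is unchanged to within about 1 mm in the top view.
- **Robot:** the gripper was about 0.33 m away and touching nothing at hand-in.
- **Checks that disagreed:** the wrist and top cameras placed the gauge about 5 mm apart before the pick, so I used a point between them, nearer the wrist reading. The first top-view check after release failed because the arm blocked the camera, so I moved the arm aside and repeated it.

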